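# Swing the vanity tray home into its roller catch

### The arm

A 6-joint arm with a two-finger parallel gripper is mounted at the origin on the work surface. World frame = base frame: x ahead of the robot, y to its left, z up, the work surface at z = 0. Lengths are in mm, angles in rad, forces in N, time in s.
With the tool pointing down it reaches from about 250 to 775 mm from the base axis. Payload 8.9 kg.
Tool frame: the origin (TCP) lies between the finger pads; the fingertips stand 17 mm ahead of it and the grasp point (between the pads) lies 2 mm behind it; z points along the fingers, y is the line along which they close (so a half turn about z gives the same grasp; the last joint's range is limited). The gripper opens to 85 mm and grips with 20 to 120 N. Pads are 22 mm wide; open, the fingers measure 114 mm over their backs; the gripper's body (76 mm by 85 mm) begins 54 mm behind the grasp point. The pads swing forward as they close: fully open they stand 13 mm farther back than shut.
Start: joints at [1.126, 0.291, -0.153, 1.127, 0, 1.431], TCP at [158.048, 500.644, 248.305] pointing down, gripper open.
Joint ranges: [-2.52, 2.52], [-0.91, 1.74], [-1.3, 1.37], [-1.96, 2.02], [-1.52, 1.47], [-3.14, 3.14]. Speed limits (rad/s): [2.22, 2.22, 2.79, 3.14, 3.14, 3.14].

### API

Orientations are given as a unit quaternion [w, x, y, z].
In Python, from plant import * gives the robot as it stands.
- The arm moves only by the shell command python3 -m pendant 'ROWS' [FORCE]. ROWS is JSON, one flat list of numbers, 7 for each row, row after row: the shift along the tool's x, y, z scaled (see below), then the turn, a rotation vector about the tool's x, y, z scaled (see below), then the closure, from -1 (fully open) to 1 (shut). In form: [tx, ty, tz, wx, wy, wz, gripper, tx, ty, tz, wx, wy, wz, gripper, ...]. A call has 1 to 5 rows; each row shifts and turns the commanded pose from where the row before left it, along the tool's axes as they then stand; what a row does not reach is not made up. The controller multiplies each number of a shift by 120 mm and each number of a turn by pi/2 rad. A row lasts 1/8 s, in which the tool goes at most 62.5 mm and 10.7 degrees, less where a joint would pass 70% of its speed; a pose out of reach is approached as far as the arm can. A call with a number of a shift or a turn outside -1 to 1 is refused whole. A call with a gripper value outside its range is refused whole. The fingers move at their own pace and stop on an object; FORCE is the grip in N (left out, the last holds). Time passes only in rows, so rows that do not move let the fingers close. It gives the time, the measured TCP pose, the force, the opening and the grip force at its end, in the units of the state.
- get_obs(): the state, without advancing time (a new reading comes with each control period).
- get_image(name): name is "scene" or "top"; returns a dict with "frame" (400x640x3 uint8, red, green, blue), "K" (3x3 intrinsics, pixels), "k1" (the pictures are not rectified: a ray, as slopes to the right and down, at radius r is drawn at 1 + k1 r^2 times it, then the intrinsics apply), "eye" and "orientation" of the camera in the world. Camera axes: x right, y down, z forward; pixel columns grow to the right and rows downward; lengths in mm; the calibration is good to about 2 mm. A picture is of the moment at which its call begins. There is no depth.
- finish_job(): hands the job in; it is judged then, once.
Trained networks look in the newest picture that a camera, given by its name, has taken for a name from the list of things; names that differ only in an ending like _2 or _b are one class to them, and where a whole thing is asked for, a point or a joint stands for the part that bears it (a point fixed in the world has none). Each returns a list of dicts, best first, with "score" (0 to 1); they miss things now and then, are a little off and sometimes report something else, mostly with a low value. They report only what shows in the picture. A call takes as long as a camera call. They do not tell look-alikes from the thing itself.
- look_for(thing, camera): "location" ([column, row] in pixels, amid what is visible of it).
The state is a dict: "clock": time; "joints": joint angles; "joint_velocities": joint speeds; "tau": joint torques, N m; "position": TCP position; "tool_rot": TCP orientation; "contact_force": force on the tool from outside, world axes, zero at the start; "torque": the same for the moment, N m; "opening": finger opening in mm; "gripper_force": force on a finger pad.
Only numpy, scipy, OpenCV 4.12 (cv2) and the standard library are available. Lean on these libraries where they do the work, as an engineer would, in place of code of your own. Each camera call takes 0.05 s, during which the arm holds its last target. There are 200 camera calls.

### The job

Put the long wooden tray back on the front of the clear organizer: first fit its thick heel end fully into the brass socket while the tray is still swung out, then swing the tray in about that heel (a push near its free end will do it) until the knob on the free end has passed the spring roller and the tray rests against its stop. Feel your way gently, so that the socket, catch and stop are never loaded hard; keep the lipstick in the tray standing and leave the other things where they are. Let go of the tray at the end.

Things in the scene. Friction and masses are not known exactly. Their poses are not given: they have to be found in the camera images.
- tray: Long loose tray of smooth lacquered wood (friction about 0.2), 237 mm overall, about 0.25 kg, on the table. Origin: under the centre of its round heel knuckle (24 mm across, 20 high); x axis along the tray to the free end, y across, z up. The open box part, 46 wide, 24 high, walls and floor 4, spans x = 30 to 195 mm; necks 12 mm wide join it to heel and end knob.
- tray_end (a point): Under the centre of the round knob (20 mm across, 20 mm high) at the free end of the tray, 215 mm from the heel centre along the tray's x axis, at the tray's underside. At the start the tray is swung out 0.35 to 0.55 rad from its home direction, free end towards the robot. The pushes told for the catch are level, on the front of the tray some 170 mm from the heel.
- organizer: Clear acrylic box, fixed, 140 deep (x), 360 wide (y), 64 mm high, a steel clip with a brush on its top (back, 41 mm high); origin under its centre, -x its front. The home tray lies along the front, free end to the organizer's -y, a gap of 24 +-17 mm behind it. Socket, catch and stop belong to it: the tray must never load them with over 18 N in all, nor the robot touch it with over 5 N.
- socket (a point): Where the heel's centre belongs: in the brass U-shaped socket, on the table, (-117, 105) mm in the organizer's frame. Two cheeks 26 mm apart, end wall 12 mm behind this point, all 22 mm high. The cheeks run 8 mm out from this point, then flare to about 38 mm at 16 mm out. The heel turns freely in it; at the start it lies 20 to 45 mm outside.
- socket_mouth (a point): A point on the table 30 mm straight out of the socket's mouth: from socket to here is the way in and out. That direction is 0.25 rad from the line socket to bay_end, turned towards the robot.
- bay_end (a point): Where the end knob would be with the tray home and the stop at mid-range: on the table, (-117, -110) mm in the organizer's frame. The stop block (brass, 22 mm high, meets the back of the end knob) and the catch are clamped together up to 18 mm either way along the organizer's x; this setting is not measured and must be felt.
- housing (a point): Top centre of the catch's brass housing, a block 50 (x) by 28 (y) by 32 mm high standing beyond the knob end of the bay; it shifts up to 18 mm along x with the stop (this point is for mid-range). Its steel roller, 16 mm across, faces the knob.
- catch (a joint): How far the spring roller is pushed back along the organizer's -y, in m: 0 free. The knob meets it about 15 mm before the stop, drives it back 4 mm at the crest 4 mm before the stop, and leaves it at 2 to 3.5 mm when home. Spring: 2.4 N at 0, 4 N at 4 mm; pushing over it takes 2 to 4.5 N, then it draws the tray in. At the firm stop the push rises steeply; 6 N is ample and 8 N too much.
- lipstick: Lipstick, upright in the tray near its heel, 19 mm across, 56 mm high; origin in the middle of its foot.
- serum: Green glass serum bottle, 32 mm across, 85 mm high, on the organizer's top; origin under its centre.
- dish: Peach ceramic trinket dish, 80 mm across, 22 mm high, on the organizer's top; origin under its centre.
- compact: Matte white round compact, 62 mm across, 16 mm high, on the organizer's top; origin under its centre.
- jar: Amber glass cream jar, 60 mm across, 50 mm high, on the table; origin under its centre.
- perfume: Glass perfume flacon, 40 x 50 x 80 mm, on the table; origin under its centre.
- mirror: Steel hand mirror lying on the table: disc 100 mm across, 11 mm high, its handle reaching 155 mm from the disc's centre along -x; origin under the disc's centre.
- cup: White ceramic cup, 70 mm across, 95 mm high, on the table; origin under its centre.
There are look-alikes about, which are no part of the job. There is more than one size of the tray; the job needs the smaller. Of the things shaped like the lipstick, the black one is meant.

How it is judged (in metres and radians):
On the way:
1. the heel is fully in the socket (within 5 mm) with the tray still swung out by more than 0.17 rad (horizontal distance between tray and socket below 0.005 m and height (world z) of tray below 0.004 m and angle between the x axis of tray and the y axis of organizer, either way round above 0.17 rad), for 0.2 s.
At the end, for the whole second after the job is handed in: The heel centre is within 5 mm of the socket's centre, the tray lies flat on the table along the organizer's front (within 0.1 rad, knob within 22 mm of bay_end), the knob is past the roller, which rests on it (catch at 1.5 to 3.8 mm), the tray is at rest and the lipstick stands in it (horizontal distance between tray and socket below 0.005 m and height (world z) of tray below 0.004 m and angle between the x axis of tray and the y axis of organizer, either way round below 0.1 rad and horizontal distance between tray_end and bay_end below 0.022 m and value of joint catch between 0.0015 and 0.0038 m and linear speed of tray below 0.01 m/s and angle between tray's own z axis and vertical below 0.03 rad and angle between lipstick's own z axis and vertical below 0.2 rad); the robot touches nothing.
It fails at once if the tray loads the organizer, its socket, catch or stop with more than 18 N in all (contact force between tray and organizer above 18 N).
It fails at once if the robot pushes on the organizer, its socket, catch or stop with more than 5 N (contact force between the arm and organizer above 5 N).
It fails at once if the lipstick tips over (angle between lipstick's own z axis and vertical above 0.5 rad).
It fails at once if one of the other things (serum bottle, dish, compact, jar, flacon, hand mirror, cup) is moved by more than 20 mm (distance of any of serum, dish, compact, jar, perfume, mirror, cup from where it was at the start of the episode above 0.02 m).
It also fails if it takes over 72 s, if anything falls off the work surface, if the arm or the gripper's body presses on something with over 40 N, if the wrist force passes 120 N, or if a joint passes its speed limit or range.

## Working session

There is one attempt and no reset: what is moved stays moved. The work goes in short steps, Python scripts to look and compute and a shell command to move; the robot and the scene stay as the last step left them, time stands still between calls to the robot, and variables do not carry over. Pictures are saved under pics/ and viewed, at most 10 in all, crops included, and the job is handed in when it is done.

```bash
mkdir -p pics
cat > h.py <<'E'
from plant import *
import numpy as np, cv2
from scipy.spatial.transform import Rotation as R
def save(cam,fn):
    im=get_image(cam); cv2.imwrite(fn,cv2.cvtColor(im['frame'],cv2.COLOR_RGB2BGR)); return im
def cal(im):
    q=np.array(im['orientation'],float)
    Rm=q if q.shape==(3,3) else R.from_quat(q[[1,2,3,0]]).as_matrix()
    return np.array(im['K'],float),np.array([im['k1'],0,0,0,0.]),Rm,np.array(im['eye'],float)
def px2w(im,px,z=0):
    K,d,Rm,e=cal(im)
    p=cv2.undistortPoints(np.array(px,float).reshape(-1,1,2),K,d).reshape(-1,2)
    r=np.c_[p,np.ones(len(p))]@Rm.T
    return e+r*((z-e[2])/r[:,2])[:,None]
def w2px(im,P):
    K,d,Rm,e=cal(im)
    c=(np.array(P,float).reshape(-1,3)-e)@Rm
    return cv2.projectPoints(c,np.zeros(3),np.zeros(3),K,d)[0].reshape(-1,2)
E
python3 - <<'E'
from h import *
for c in("scene","top"):
    im=save(c,f"pics/{c}0.png"); print(c,im['K'],im['k1'],im['eye'],im['orientation'])
    for t in("tray","tray_end","organizer","housing","lipstick","catch","jar","perfume","mirror","cup"):
        print(t,[(np.round(d['location']).tolist(),round(d['score'],2)) for d in look_for(t,c)][:4])
print(get_obs())
E
```

```text
scene [[442.23873191   0.         316.55943165]
 [  0.         442.23873191 203.95039796]
 [  0.           0.           1.        ]] 0.04014759861279034 [1260.20434564  635.50504765  707.67170874] [-0.1972681   0.36280321  0.80469736 -0.42652232]
tray [([294.0, 208.0], 0.77), ([259.0, 238.0], 0.74), ([309.0, 160.0], 0.71)]
tray_end [([314.0, 156.0], 0.9), ([293.0, 209.0], 0.62)]
organizer [([260.0, 238.0], 0.73)]
housing [([261.0, 239.0], 0.9)]
lipstick [([353.0, 245.0], 0.63), ([299.0, 211.0], 0.54), ([328.0, 189.0], 0.4), ([240.0, 208.0], 0.39)]
catch []
jar [([424.0, 247.0], 0.85), ([292.0, 210.0], 0.38)]
perfume [([207.0, 170.0], 0.64)]
mirror [([210.0, 194.0], 0.49)]
cup [([417.0, 302.0], 0.59)]
top [[371.22920038   0.         312.16118647]
 [  0.         371.22920038 197.06521194]
 [  0.           0.           1.        ]] 0.017639014487681296 [ 342.59679085   38.09211961 1017.42534959] [ 0.07377996 -0.6971638   0.70918446 -0.07467633]
tray [([417.0, 292.0], 0.77), ([349.0, 202.0], 0.58)]
tray_end [([353.0, 206.0], 0.77), ([419.0, 293.0], 0.77)]
organizer [([340.0, 148.0], 0.67
[... 376 characters left out ...]
: 1.1, 'joints': array([ 1.12568215e+00,  2.90706264e-01, -1.53424251e-01,  1.12668061e+00,
       -2.00304677e-05,  1.43151449e+00]), 'joint_velocities': array([ 0.00014192,  0.00103895, -0.00045579, -0.00094929,  0.00090336,
        0.00033739]), 'tau': array([ 2.29833662e-03, -5.37028205e+01,  3.31646562e+01,  1.76624522e-03,
        7.73413308e-05, -3.29000068e-05]), 'position': array([158.06078294, 500.63397495, 248.29278407]), 'tool_rot': array([ 7.46003593e-06,  1.52320917e-01,  9.88331087e-01, -9.96816130e-06]), 'contact_force': array([ 0.52353346, -0.4456174 ,  0.09957588]), 'torque': array([ 0.01879173,  0.00521429, -0.02238984]), 'gripper_force': 0.0, 'opening': 85.38209414011064}
```

View pictures.

```bash
python3 -c "
import cv2
a=cv2.imread('pics/top0.png'); cv2.imwrite('pics/topc.png',cv2.resize(a[90:330,150:480],None,fx=2.4,fy=2.4,interpolation=cv2.INTER_CUBIC))"
```

```text
(no output)
```

View pics/topc.png

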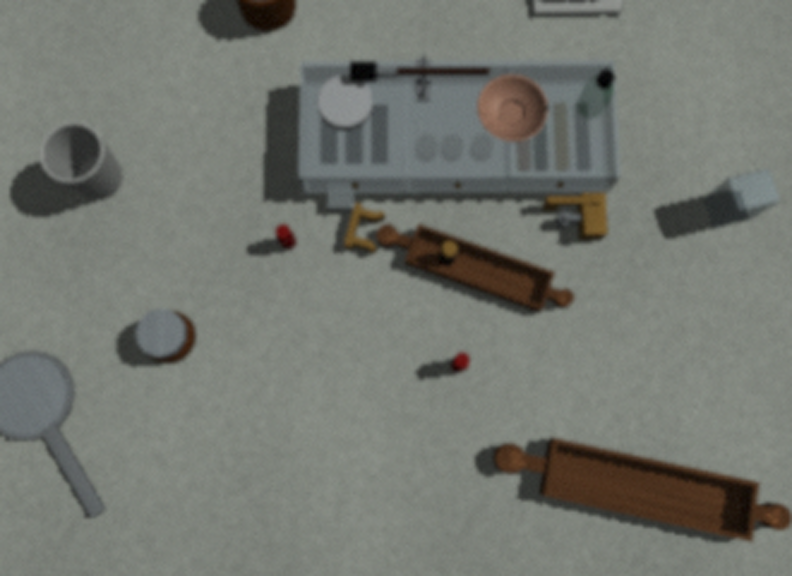

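View pics/scene0.png

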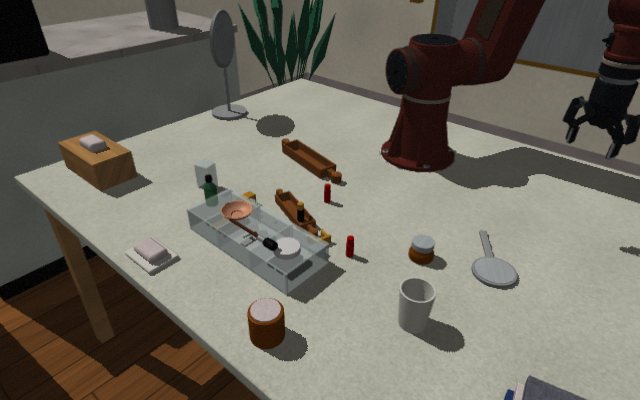

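The top crop (×2.4, offset 150,90) shows two trays: small one with heel (387,236) and knob (565,297), holding the black/gold lipstick (449,248); large look-alike at heel (510,458), knob (775,516). Red lipstick look-alikes are at (286,236) and (460,361). The brass socket is at (360,228) and the housing at (593,215). I choose the small tray with the black lipstick.

Run:
```python
from h import *
im=get_image("top")
a=cv2.cvtColor(im['frame'],cv2.COLOR_RGB2BGR)
cv2.imwrite('pics/close.png',cv2.resize(a[160:225,285:410],None,fx=6.4,fy=6.4,interpolation=cv2.INTER_CUBIC))
f=lambda c:np.array(c)/2.4+[150,90]
for n,c,z in [("heel",(387,236),20),("knob",(565,297),20),("orgTL",(303,66),64),("orgTR",(615,66),64),("orgBR",(615,179),64),("orgBL",(300,179),64),("housing TL,TR,BR,BL",(583,193),32),("",(606,195),32),("",(606,238),32),("",(582,236),32),
 ("sock endwall top",(357,206),22),("sock bottom",(348,247),22),("cheek tip up",(381,215),22),("cheek tip dn",(373,248),22),("lip",(449,245),76),("big heel",(510,458),20),("big knob",(775,516),20)]:
    print(n,np.round(px2w(im,f(c),z)[0]))
```

```text
heel [580.  37.  20.]
knob [ 506. -163.   20.]
orgTL [771. 130.  64.]
orgTR [ 765. -227.   64.]
orgBR [ 631. -218.   64.]
orgBL [637. 133.  64.]
housing TL,TR,BR,BL [ 624. -189.   32.]
 [ 621. -215.   32.]
 [ 571. -211.   32.]
 [ 574. -184.   32.]
sock endwall top [616.  71.  22.]
sock bottom [568.  82.  22.]
cheek tip up [605.  44.  22.]
cheek tip dn [566.  53.  22.]
lip [556. -30.  76.]
big heel [329. -93.  20.]
big knob [ 264. -374.   20.]
```

View pics/close.png

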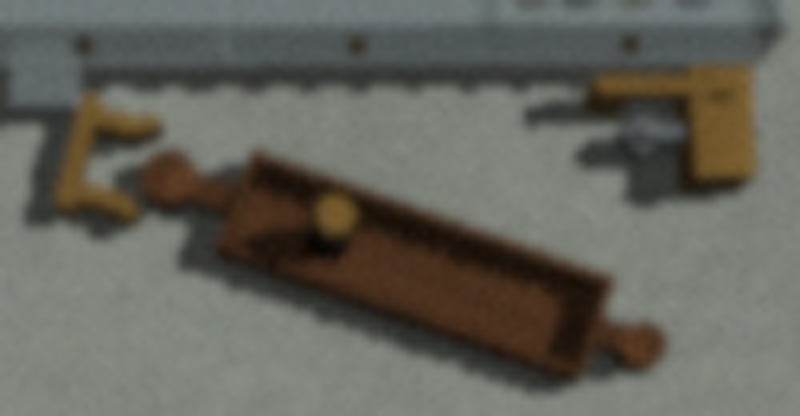

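```bash
cat >> h.py <<'E'
def plan(x,y,z,yaw,n=1):
    """constant body rows reaching TCP xyz with tool y axis at world yaw (mod pi), tool pointing down"""
    o=get_obs(); q=np.array(o['tool_rot']); T=R.from_quat(q[[1,2,3,0]]).as_matrix()
    cur=np.arctan2(T[1,1],T[0,1]); d=(yaw-cur+np.pi/2)%np.pi-np.pi/2
    phi=-d/n
    D=T.T@(np.array([x,y,z])-o['position'])
    M=sum(R.from_rotvec([0,0,phi*k]).as_matrix() for k in range(n))
    v=np.linalg.solve(M,D)
    print(f"rows x{n}: {np.round(v/120,4).tolist()} wz {phi/(np.pi/2):.4f} | d yaw {np.degrees(d):.1f} |v| {np.linalg.norm(v):.1f}mm; D(tool) {np.round(D,1)} tilt {np.round(T[:2,2],4)}")
def st():
    o=get_obs(); print(round(o['clock'],2),np.round(o['position'],1),'F',np.round(o['contact_force'],2),'open',round(o['opening'],1),'g',round(o['gripper_force'],1))
E
cat > fit.py <<'E'
from h import *
from scipy.optimize import least_squares
im=get_image("top")
f=lambda c:np.array(c)/2.4+[150,90]
px=np.array([f(c) for c in [(303,66),(615,66),(615,179),(300,179)]])
loc=np.array([[70,180],[70,-180],[-70,-180],[-70,180]])
def tr(p,l,z):
    c,s=np.cos(p[2]),np.sin(p[2]); l=np.atleast_2d(l); return np.c_[p[0]+c*l[:,0]-s*l[:,1],p[1]+s*l[:,0]+c*l[:,1],np.full(len(l),z)]
r=least_squares(lambda p:(w2px(im,tr(p,loc,64))-px).ravel(),[700,-46,-.02]); p=r.x
print(p,r.fun.round(2))
S=tr(p,(-117,105),0)[0];B=tr(p,(-117,-110),0)[0]; m=p[2]-np.pi/2-.25
print('socket',S,'bay',B,'mouth dir',m, tr(p,(-117-0,-110-20),0))
a=cv2.resize(cv2.cvtColor(im['frame'],cv2.COLOR_RGB2BGR)[160:225,285:410],None,fx=6.4,fy=6.4,interpolation=cv2.INTER_CUBIC)
def draw(P,col):
    q=((w2px(im,P)-[285,160]+.5)*6.4).astype(int); cv2.polylines(a,[q],False,col,1)
sk=tr((S[0],S[1],m),[[16,19],[8,13],[-12,13],[-12,-13],[8,-13],[16,-19]],22); draw(sk,(0,255,0))
h=px2w(im,np.array((168,180))/6.4+[285,160],20)[0]; k=px2w(im,np.array((637,346))/6.4+[285,160],20)[0]
ta=np.arctan2(*(k-h)[1::-1]); print('heel',h,'knob',k,np.linalg.norm(k-h),'tray yaw',ta,'swing',p[2]-np.pi/2-ta)
t=np.linspace(0,6.3,30); 
for c,rr in((0,12),(215,10)): draw(tr((h[0],h[1],ta),np.c_[c+rr*np.cos(t),rr*np.sin(t)],20),(255,255,0))
draw(tr((h[0],h[1],ta),[[30,23],[195,23],[195,-23],[30,-23],[30,23]],24),(255,255,0))
draw(tr(p,[[-70,180],[-70,-180]],64),(0,0,255))
hc=tr(p,(-117,-110),0)
cv2.imwrite('pics/fit.png',a)
print('heel in socket frame', R.from_euler('z',-m).apply(h-S).round(1))
e=h+R.from_euler('z',ta).apply([145,0,0]); plan(e[0],e[1],100,ta+np.pi/2,15)
E
python3 fit.py
```

```text
[ 7.01226907e+02 -4.53682868e+01 -2.14287287e-02] [-1.11 -1.2  -0.13 -0.77  2.35  1.1  -1.15  0.59]
socket [586.50361325  62.11457603   0.        ] bay [ 581.89678916 -152.83606289    0.        ] mouth dir -1.8422250555411495 [[ 581.46824738 -172.83147116    0.        ]]
heel [580.80734035  37.07214106  20.        ] knob [ 504.90525275 -160.92428118   20.        ] 212.0464810390349 tray yaw -1.936868074664383 swing 0.3446430191232335
heel in socket frame [25.7  1.2 20. ]
rows x15: [-0.0667, -0.4259, 0.0824] wz -0.0641 | d yaw 86.5 |v| 52.7mm; D(tool) [-534.  -459.5  148.3] tilt [-0. -0.]
```

View pics/fit.png

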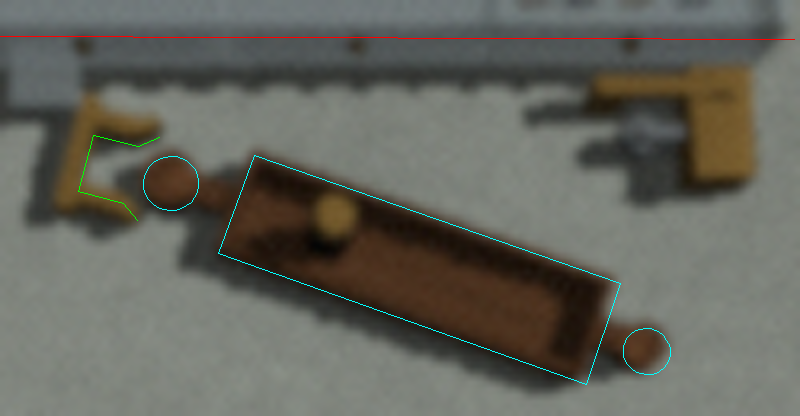

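```bash
sed -i 's/def plan(x,y,z,yaw,n=1):/def plan(x,y,z,yaw,n=1,add=0):/; s/    phi=-d\/n/    d+=add; phi=-d\/n/' h.py
python3 - <<'E'
from h import *
plan(529,-98,100,-1.937+np.pi/2,15,-np.pi)
E
```

```text
rows x15: [-0.4375, 0.0223, 0.0824] wz 0.0692 | d yaw -93.5 |v| 53.5mm; D(tool) [-534.  -459.2  148.3] tilt [-0. -0.]
```

```bash
R='x'; python3 -m pendant '[-0.4375,0.0223,0.0824,0,0,0.0692,-1,-0.4375,0.0223,0.0824,0,0,0.0692,-1,-0.4375,0.0223,0.0824,0,0,0.0692,-1,-0.4375,0.0223,0.0824,0,0,0.0692,-1,-0.4375,0.0223,0.0824,0,0,0.0692,-1]' 20 && python3 -m pendant '[-0.4375,0.0223,0.0824,0,0,0.0692,-1,-0.4375,0.0223,0.0824,0,0,0.0692,-1,-0.4375,0.0223,0.0824,0,0,0.0692,-1,-0.4375,0.0223,0.0824,0,0,0.0692,-1,-0.4375,0.0223,0.0824,0,0,0.0692,-1]' && python3 -m pendant '[-0.4375,0.0223,0.0824,0,0,0.0692,-1,-0.4375,0.0223,0.0824,0,0,0.0692,-1,-0.4375,0.0223,0.0824,0,0,0.0692,-1,-0.4375,0.0223,0.0824,0,0,0.0692,-1,-0.4375,0.0223,0.0824,0,0,0.0692,-1]' && python3 -m pendant '[0,0,0,0,0,0,-1,0,0,0,0,0,0,-1]'
python3 - <<'E'
from h import *
plan(529,-98,60,-1.937+np.pi/2,1); st()
plan(529,-98,19,-1.937+np.pi/2,1)
E
```

```text
clock: 1.82
position: [390.9, 381.6, 198.5]
tool_rot: [0.0, 0.414, 0.91, 0.0]
contact_force: [1.2, 1.0, -0.3]
opening: 85.5
gripper_force: 0.0
clock: 2.45
position: [527.2, 160.2, 149.1]
tool_rot: [0.0, 0.643, 0.766, 0.0]
contact_force: [1.0, 0.1, -0.8]
opening: 85.4
gripper_force: 0.0
clock: 3.08
position: [529.4, -99.9, 99.8]
tool_rot: [0.0, 0.825, 0.565, 0.0]
contact_force: [1.0, 1.3, 0.4]
opening: 85.3
gripper_force: 0.0
clock: 3.32
position: [529.3, -97.9, 100.1]
tool_rot: [-0.0, 0.824, 0.567, 0.0]
contact_force: [0.0, 0.2, -0.4]
opening: 85.3
gripper_force: 0.0
rows x1: [-0.0019, -0.002, 0.3338] wz 0.0005 | d yaw -0.0 |v| 40.1mm; D(tool) [-0.2 -0.2 40.1] tilt [0.0001 0.0004]
3.33 [529.3 -97.9 100.1] F [ 0.01  0.21 -0.42] open 85.3 g 0.0
rows x1: [-0.0021, -0.002, 0.6755] wz 0.0005 | d yaw -0.0 |v| 81.1mm; D(tool) [-0.2 -0.2 81.1] tilt [0.0001 0.0004]
```

```bash
python3 -m pendant '[0,0,0.2,0,0,0,-1,0,0,0.2,0,0,0,-1,0,0,0.2,0,0,0,-1,0,0,0.07,0,0,0,-1,0,0,0,0,0,0,-1]' 20 && python3 -m pendant '[0,0,0,0,0,0,-0.4,0,0,0,0,0,0,-0.3,0,0,0,0,0,0,-0.2,0,0,0,0,0,0,-0.15,0,0,0,0,0,0,-0.1]'
python3 - <<'E'
from h import *
im=save("top","pics/t1.png"); s=save("scene","pics/s1.png"); st()
a=cv2.resize(cv2.imread('pics/s1.png')[170:270,220:380],None,fx=5,fy=5,interpolation=cv2.INTER_CUBIC); cv2.imwrite('pics/s1c.png',a)
E
```

```text
clock: 3.95
position: [529.3, -97.2, 19.6]
tool_rot: [-0.0, 0.823, 0.567, -0.0]
contact_force: [0.6, 0.0, 1.0]
opening: 85.0
gripper_force: 0.0
clock: 4.58
position: [529.4, -98.1, 19.7]
tool_rot: [0.0, 0.824, 0.567, 0.0]
contact_force: [0.6, -0.2, -0.1]
opening: 46.9
gripper_force: 0.3
4.67 [529.4 -98.1  19.7] F [ 0.24 -0.47 -0.28] open 47.3 g 0.4
```

View pics/s1c.png

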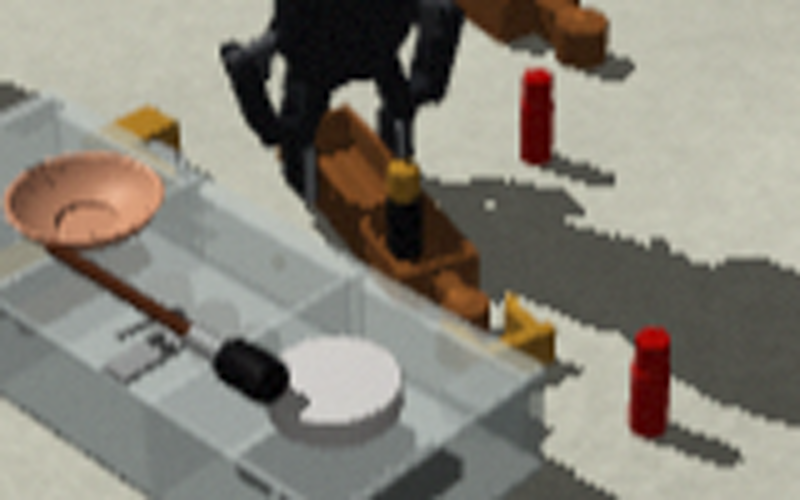

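The picture shows both fingers beside the tray walls with the lipstick standing at (405,210). Gripping, then sliding toward the socket.

```bash
python3 -m pendant '[0,0,0,0,0,0,-0.08,0,0,0,0,0,0,-0.05,0,0,0,0,0,0,0,0,0,0,0,0,0,0]' 20 && python3 -m pendant '[0.017,-0.0016,0,0,0,0,0,0.025,-0.0024,0,0,0,0,0,0.025,-0.0024,0,0,0,0,0,0.025,-0.0024,0,0,0,0,0,0.017,-0.0016,0,0,0,0,0]'
python3 - <<'E'
from h import *
im=save("top","pics/t2.png"); st()
a=cv2.resize(cv2.imread('pics/t2.png')[160:225,285:410],None,fx=6.4,fy=6.4,interpolation=cv2.INTER_CUBIC); cv2.imwrite('pics/t2c.png',a)
E
```

```text
clock: 5.18
position: [529.4, -98.1, 19.7]
tool_rot: [0.0, 0.824, 0.567, 0.0]
contact_force: [1.4, -0.5, 2.8]
opening: 46.3
gripper_force: 20.7
clock: 5.8
position: [532.8, -85.1, 19.7]
tool_rot: [0.0, 0.824, 0.567, -0.0]
contact_force: [-1.1, -2.5, 4.9]
opening: 45.4
gripper_force: 21.0
5.85 [532.9 -84.9  19.7] F [ 0.41 -1.64  5.2 ] open 45.9 g 21.0
```

View pics/t2c.png

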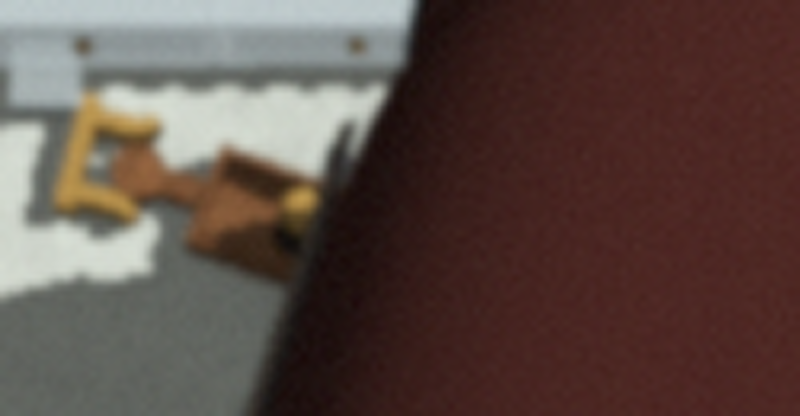

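Heel at (135,163) is centred in the socket mouth, lipstick standing at (300,205). Continue gently.

```bash
python3 -m pendant '[0.017,-0.0016,0,0,0,0,0,0.017,-0.0016,0,0,0,0,0,0.017,-0.0016,0,0,0,0,0,0.017,-0.0016,0,0,0,0,0,0,0,0,0,0,0,0]'; python3 -m pendant '[0.008,-0.0008,0,0,0,0,0,0,0,0,0,0,0,0]';python3 -m pendant '[0.008,-0.0008,0,0,0,0,0,0,0,0,0,0,0,0]'
```

```text
clock: 6.48
position: [535.2, -77.1, 19.7]
tool_rot: [0.0, 0.824, 0.567, 0.0]
contact_force: [0.1, -2.6, 4.7]
opening: 45.9
gripper_force: 21.1
clock: 6.72
position: [535.4, -76.4, 19.7]
tool_rot: [0.0, 0.824, 0.567, 0.0]
contact_force: [0.3, -1.6, 5.4]
opening: 45.3
gripper_force: 21.1
clock: 6.98
position: [535.6, -75.4, 19.7]
tool_rot: [0.0, 0.824, 0.567, 0.0]
contact_force: [-0.7, -1.3, 6.1]
opening: 45.5
gripper_force: 21.1
```

```bash
for i in 1 ; do python3 -m pendant '[0.008,-0.0008,0,0,0,0,0,0,0,0,0,0,0,0]' | grep -E 'pos|contact'; python3 -m pendant '[0.008,-0.0008,0,0,0,0,0,0,0,0,0,0,0,0]'| grep -E 'pos|contact'; python3 -m pendant '[0.006,-0.0006,0,0,0,0,0,0,0,0,0,0,0,0]'| grep -E 'pos|contact'; done
python3 - <<'E'
from h import *
im=save("top","pics/t3.png"); st()
a=cv2.resize(cv2.imread('pics/t3.png')[160:225,285:360],None,fx=8,fy=8,interpolation=cv2.INTER_CUBIC); cv2.imwrite('pics/t3c.png',a)
E
```

```text
position: [535.9, -74.5, 19.7]
contact_force: [1.0, -1.9, 4.4]
position: [536.0, -74.2, 19.7]
contact_force: [-1.1, -4.8, 5.3]
position: [536.0, -74.1, 19.7]
contact_force: [-3.0, -8.1, 6.2]
7.78 [536.  -74.1  19.7] F [-1.81 -8.16  4.95] open 45.5 g 20.8
```

View pics/t3c.png

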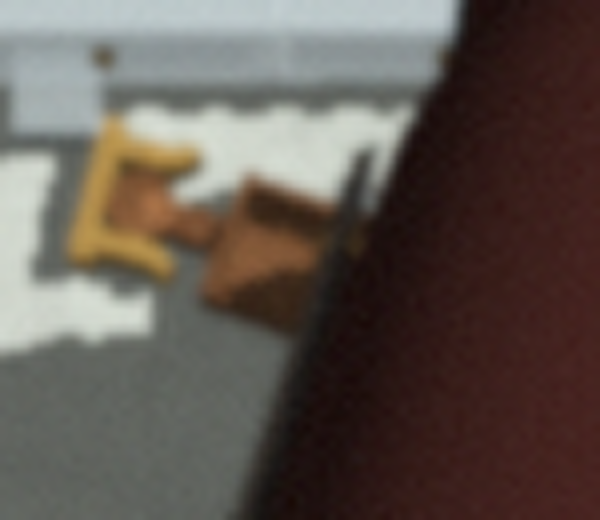

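Heel is against the end wall at (137,205), 8 N felt. Relieving, holding, and releasing.

```bash
python3 -m pendant '[-0.006,0.0006,0,0,0,0,0,0,0,0,0,0,0,0,0,0,0,0,0,0,0]'; python3 -m pendant '[0,0,0,0,0,0,-0.12,0,0,0,0,0,0,-0.2,0,0,0,0,0,0,-0.4,0,0,0,0,0,0,-0.6,0,0,0,0,0,0,-0.6]'; python3 -m pendant '[0,0,-0.2,0,0,0,-0.6,0,0,-0.4,0,0,0,-0.6,0,0,-0.4,0,0,0,-0.2,0,0,0,0,0,0,1,0,0,0,0,0,0,1]'
python3 - <<'E'
from h import *
S=np.array([587.5,61.5]); 
for sw in(.345,):
    ta=-.0214-np.pi/2-sw; ax=np.array([np.cos(ta),np.sin(ta)]); n=np.array([ax[1],-ax[0]]) 
    print(ax,n)
    P=S+170*ax+45*n; print(P); plan(P[0],P[1],140,ta+np.pi/2,1)
st()
E
```

```text
clock: 8.15
position: [536.0, -74.2, 19.7]
tool_rot: [0.0, 0.824, 0.567, -0.0]
contact_force: [-1.8, -4.8, 4.7]
opening: 45.4
gripper_force: 20.9
clock: 8.78
position: [535.9, -73.7, 19.5]
tool_rot: [-0.0, 0.824, 0.567, -0.0]
contact_force: [-0.9, -0.0, -0.4]
opening: 68.0
gripper_force: 0.0
clock: 9.4
position: [535.6, -73.6, 139.1]
tool_rot: [-0.0, 0.824, 0.567, -0.0]
contact_force: [-0.4, -0.1, -0.3]
opening: 15.5
gripper_force: 0.0
[-0.35825672 -0.93362312] [-0.93362312  0.35825672]
[484.58331776 -81.09437758]
rows x1: [-0.2102, -0.3749, -0.0074] wz 0.0006 | d yaw -0.1 |v| 51.6mm; D(tool) [-25.2 -45.   -0.9] tilt [-0.0004  0.0001]
9.4 [535.6 -73.6 139.1] F [-0.39 -0.13 -0.34] open 15.5 g 0.0
```

```bash
python3 -m pendant '[-0.1,-0.22,0,0,0,0,1,-0.1,-0.22,0,0,0,0,1,0,0,0,0,0,0,1]' >/dev/null;  python3 -m pendant '[0,0,0.35,0,0,0,1,0,0,0.35,0,0,0,1,0,0,0.2,0,0,0,1,0,0,0.07,0,0,0,1,0,0,0,0,0,0,1]'
python3 - <<'E'
from h import *
im=save("scene","pics/s4.png"); st()
a=cv2.resize(cv2.imread('pics/s4.png')[170:270,220:380],None,fx=5,fy=5,interpolation=cv2.INTER_CUBIC); cv2.imwrite('pics/s4c.png',a)
E
```

```text
clock: 10.4
position: [478.0, -77.2, 22.7]
tool_rot: [-0.0, 0.824, 0.567, -0.0]
contact_force: [0.0, 0.8, 0.9]
opening: 0.0
gripper_force: 0.0
10.45 [478.5 -77.3  23.4] F [ 0.17  0.38 -0.21] open -0.2 g 0.0
```

View pics/s4c.png

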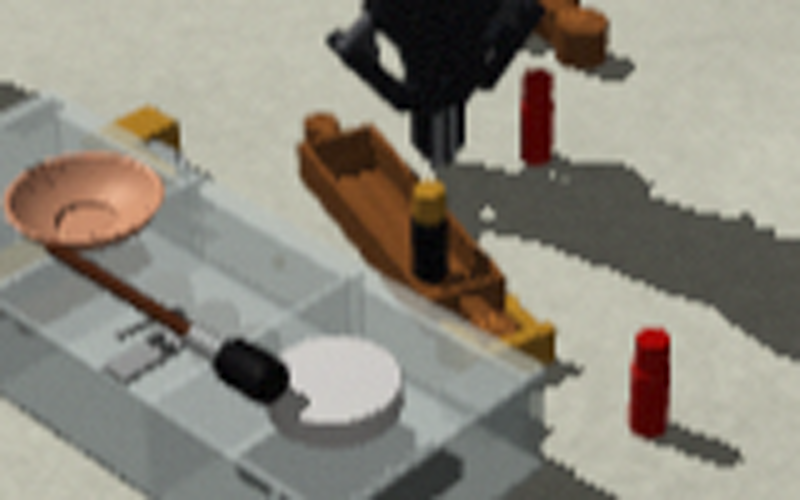

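The picture shows the shut fingers (440,150) in front of the tray near its free end, lipstick standing (430,230), heel in the socket. Start pushing.

```bash
python3 -m pendant '[0,0.025,0,0,0,0,1,0,0.025,0,0,0,0,1,0,0.025,0,0,0,0,1,0,0.017,0,0,0,0,1,0,0,0,0,0,0,1]' | grep -E 'pos|cont'; python3 -m pendant '[-0.0063,0.0283,0,0,0,-0.0127,1,-0.0063,0.0283,0,0,0,-0.0127,1,-0.0063,0.0283,0,0,0,-0.0127,1,0,0,0,0,0,0,1]'| grep -E 'pos|cont';  python3 -m pendant '[-0.0063,0.0283,0,0,0,-0.0127,1,-0.0063,0.0283,0,0,0,-0.0127,1,-0.0063,0.0283,0,0,0,-0.0127,1,0,0,0,0,0,0,1]'| grep -E 'pos|cont'; python3 -c "
from h import *
o=get_obs();plan(*o['position'],-1.9366+np.pi/2,1)"
```

```text
position: [488.6, -81.3, 23.2]
contact_force: [-0.1, -0.2, -0.0]
position: [497.6, -87.0, 23.2]
contact_force: [-0.3, -0.5, -0.7]
position: [506.8, -92.0, 23.2]
contact_force: [-0.2, -0.5, -0.1]
rows x1: [0.0, 0.0, 0.0] wz 0.0766 | d yaw -6.9 |v| 0.0mm; D(tool) [0. 0. 0.] tilt [ 0.0005 -0.0001]
```

```bash
python3 -m pendant '[-0.0063,0.0283,0,0,0,-0.0127,1,-0.0063,0.0283,0,0,0,-0.0127,1,0,0,0,0,0,0,1]'| grep -E 'pos|cont'; python3 -m pendant '[-0.0032,0.0142,0,0,0,-0.0064,1,-0.0032,0.0142,0,0,0,-0.0064,1,0,0,0,0,0,0,1]'| grep -E 'pos|cont'
python3 - <<'E'
from h import *
im=save("top","pics/t5.png"); st()
a=cv2.resize(cv2.imread('pics/t5.png')[160:235,285:410],None,fx=6.4,fy=6.4,interpolation=cv2.INTER_CUBIC); cv2.imwrite('pics/t5c.png',a)
E
```

```text
position: [513.0, -95.1, 23.2]
contact_force: [0.9, 0.2, -0.0]
position: [516.0, -96.4, 23.2]
contact_force: [0.2, 0.5, 0.3]
12.88 [515.9 -96.4  23.2] F [-0.55 -0.2   0.26] open -0.1 g 0.0
```

View pics/t5c.png

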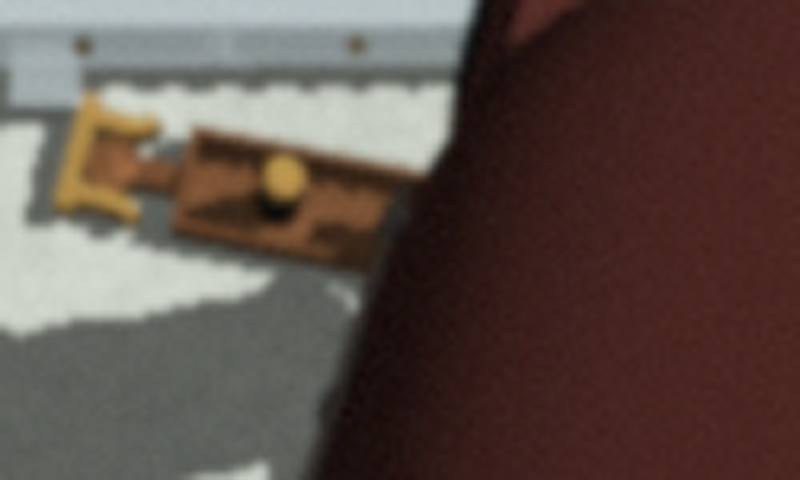

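Tray swung to about 0.2 rad, heel at (115,160) in the socket, lipstick standing at (283,180). Continue in small felt steps.

```bash
g(){ grep -E 'pos|cont'|paste - -; }; python3 -m pendant '[-0.0032,0.0142,0,0,0,-0.0064,1,-0.0032,0.0142,0,0,0,-0.0064,1,0,0,0,0,0,0,1]'| g;python3 -m pendant '[-0.0032,0.0142,0,0,0,-0.0064,1,-0.0032,0.0142,0,0,0,-0.0064,1,0,0,0,0,0,0,1]'| g;python3 -m pendant '[-0.0032,0.0142,0,0,0,-0.0064,1,-0.0032,0.0142,0,0,0,-0.0064,1,0,0,0,0,0,0,1]'| g
```

```text
position: [519.2, -97.8, 23.2]	contact_force: [0.3, -0.1, -0.1]
position: [522.5, -99.1, 23.2]	contact_force: [0.3, 0.2, 0.5]
position: [525.7, -100.3, 23.2]	contact_force: [-0.4, 0.1, 0.1]
```

```bash
g(){ grep -E 'pos|cont'|paste - -; }; python3 -m pendant '[-0.0032,0.0142,0,0,0,-0.0064,1,0,0,0,0,0,0,1]'| g;python3 -m pendant '[-0.0032,0.0142,0,0,0,-0.0064,1,0,0,0,0,0,0,1]'| g;python3 -m pendant '[-0.0032,0.0142,0,0,0,-0.0064,1,0,0,0,0,0,0,1]'| g
```

```text
position: [527.3, -100.9, 23.2]	contact_force: [-0.0, -0.5, -0.5]
position: [529.0, -101.5, 23.2]	contact_force: [-0.1, 0.4, 0.5]
position: [530.6, -102.0, 23.2]	contact_force: [-0.2, -0.0, -0.9]
```

```bash
g(){ grep -E 'pos|cont'|paste - -; }; python3 -m pendant '[-0.0032,0.0142,0,0,0,-0.0064,1,0,0,0,0,0,0,1]'| g;python3 -m pendant '[-0.0032,0.0142,0,0,0,-0.0064,1,0,0,0,0,0,0,1]'| g;python3 -m pendant '[-0.0032,0.0142,0,0,0,-0.0064,1,0,0,0,0,0,0,1]'| g; python3 -m pendant '[-0.0032,0.0142,0,0,0,-0.0064,1,0,0,0,0,0,0,1]'| g
```

```text
position: [532.3, -102.6, 23.2]	contact_force: [-0.4, -0.4, 0.1]
position: [533.9, -103.1, 23.2]	contact_force: [0.9, 0.6, -0.4]
position: [535.6, -103.6, 23.2]	contact_force: [-0.6, -0.6, -0.9]
position: [537.3, -104.1, 23.2]	contact_force: [1.3, 0.4, -0.0]
```

```bash
g(){ grep -E 'pos|cont'|paste - -; }; python3 -m pendant '[-0.0032,0.0142,0,0,0,-0.0064,1,0,0,0,0,0,0,1]'| g;python3 -m pendant '[-0.0032,0.0142,0,0,0,-0.0064,1,0,0,0,0,0,0,1]'| g;python3 -m pendant '[-0.0032,0.0142,0,0,0,-0.0064,1,0,0,0,0,0,0,1]'| g
python3 - <<'E'
from h import *
im=save("scene","pics/s6.png")
print([(np.round(d['location'],1).tolist(),round(d['score'],2)) for d in look_for("tray_end","scene")])
a=cv2.resize(cv2.imread('pics/s6.png')[170:270,220:380],None,fx=5,fy=5,interpolation=cv2.INTER_CUBIC); cv2.imwrite('pics/s6c.png',a)
print(w2px(im,[581.9,-152.8,20]),w2px(im,[567,-152.5,20]))
E
```

```text
position: [539.0, -104.6, 23.2]	contact_force: [-0.4, 0.0, -0.0]
position: [540.7, -105.0, 23.2]	contact_force: [-0.1, 0.1, 0.6]
position: [542.4, -105.5, 23.2]	contact_force: [0.0, 0.7, -0.6]
[([315.9, 159.7], 0.85), ([286.7, 212.7], 0.72)]
[[262.3895191  202.02071267]] [[266.35736357 199.87691458]]
```

```bash
g(){ grep -E 'pos|cont'|paste - -; }; python3 -m pendant '[-0.0032,0.0142,0,0,0,-0.0064,1,0,0,0,0,0,0,1]'| g;python3 -m pendant '[-0.0032,0.0142,0,0,0,-0.0064,1,0,0,0,0,0,0,1]'| g;python3 -m pendant '[-0.0032,0.0142,0,0,0,-0.0064,1,0,0,0,0,0,0,1]'| g
```

```text
position: [544.0, -105.9, 23.2]	contact_force: [0.4, 0.1, -0.2]
position: [545.7, -106.3, 23.2]	contact_force: [-0.7, 0.4, 0.6]
position: [547.4, -106.7, 23.2]	contact_force: [0.2, -0.3, -0.1]
```

```bash
g(){ grep -E 'pos|cont'|paste - -; }; python3 -m pendant '[-0.0032,0.0142,0,0,0,-0.0064,1,0,0,0,0,0,0,1]'| g;python3 -m pendant '[-0.0032,0.0142,0,0,0,-0.0064,1,0,0,0,0,0,0,1]'| g
python3 - <<'E'
from h import *
im=save("scene","pics/s7.png")
print([(np.round(d['location'],1).tolist(),round(d['score'],2)) for d in look_for("tray_end","scene")])
a=cv2.resize(cv2.imread('pics/s7.png')[170:270,220:350],None,fx=6,fy=6,interpolation=cv2.INTER_CUBIC); cv2.imwrite('pics/s7c.png',a)
st()
E
```

```text
position: [549.1, -107.1, 23.2]	contact_force: [-0.4, 1.0, -0.6]
position: [550.7, -107.4, 23.2]	contact_force: [-0.8, 0.3, -0.2]
[([289.1, 212.6], 0.95), ([316.6, 158.9], 0.86)]
17.95 [ 550.7 -107.4   23.1] F [ 0.39 -0.32 -0.21] open -0.2 g 0.2
```

View pics/s7c.png

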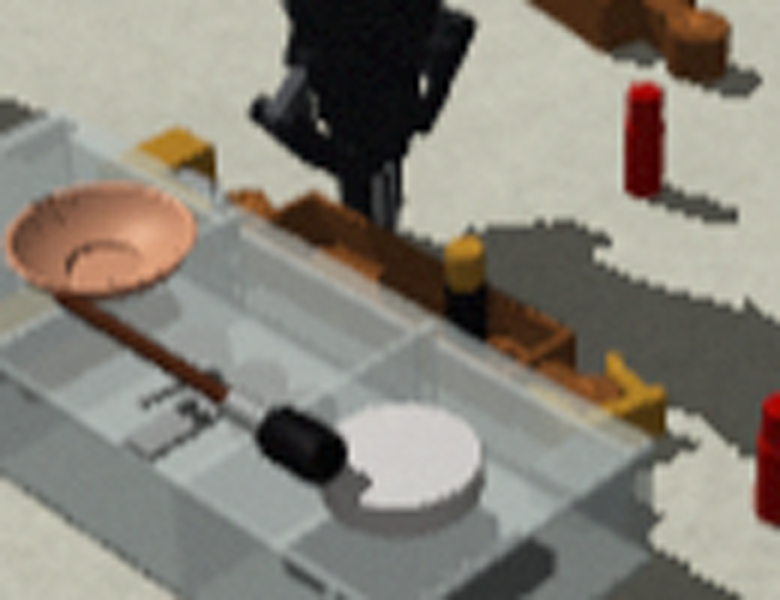

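Knob at (250,205) is just short of the roller (200,182); lipstick stands. Continue.

```bash
g(){ grep -E 'pos|cont'|paste - -; }; python3 -m pendant '[-0.0032,0.0142,0,0,0,-0.0064,1,0,0,0,0,0,0,1]'| g;python3 -m pendant '[-0.0032,0.0142,0,0,0,-0.0064,1,0,0,0,0,0,0,1]'| g
```

```text
position: [552.0, -107.7, 23.0]	contact_force: [-2.4, 0.8, 1.0]
position: [554.3, -108.1, 23.1]	contact_force: [-2.2, 0.5, -1.1]
```

```bash
g(){ grep -E 'pos|cont'|paste - -; }; python3 -m pendant '[-0.002,0.0094,0,0,0,-0.0043,1,0,0,0,0,0,0,1]'| g;python3 -m pendant '[-0.002,0.0094,0,0,0,-0.0043,1,0,0,0,0,0,0,1]'| g
```

```text
position: [555.5, -108.3, 23.2]	contact_force: [-1.1, -0.8, -0.4]
position: [556.7, -108.5, 23.3]	contact_force: [-1.1, -0.3, -0.3]
```

```bash
g(){ grep -E 'pos|cont'|paste - -; }; python3 -m pendant '[-0.0015,0.007,0,0,0,-0.003,1,0,0,0,0,0,0,1]'| g;python3 -m pendant '[-0.0015,0.007,0,0,0,-0.003,1,0,0,0,0,0,0,1]'| g;python3 -m pendant '[-0.0015,0.007,0,0,0,-0.003,1,0,0,0,0,0,0,1]'| g
```

```text
position: [557.5, -108.6, 23.3]	contact_force: [-0.3, -0.2, 0.5]
position: [558.3, -108.7, 23.2]	contact_force: [-0.9, -0.8, 0.2]
position: [559.2, -108.8, 23.2]	contact_force: [0.1, -0.4, 0.1]
```

```bash
g(){ grep -E 'pos|cont'|paste - -; }; python3 -m pendant '[-0.0015,0.007,0,0,0,-0.003,1,0,0,0,0,0,0,1]'| g;python3 -m pendant '[-0.0015,0.007,0,0,0,-0.003,1,0,0,0,0,0,0,1]'| g
```

```text
position: [560.0, -108.9, 23.3]	contact_force: [0.1, -0.1, -1.3]
position: [560.7, -109.1, 23.2]	contact_force: [-0.0, 0.0, -0.7]
```

```bash
g(){ grep -E 'pos|cont'|paste - -; }; python3 -m pendant '[-0.0015,0.007,0,0,0,-0.003,1,0,0,0,0,0,0,1]'| g;python3 -m pendant '[-0.0015,0.007,0,0,0,-0.003,1,0,0,0,0,0,0,1]'| g;python3 -m pendant '[-0.001,0.0047,0,0,0,-0.002,1,0,0,0,0,0,0,1]'| g
```

```text
position: [561.6, -109.2, 23.2]	contact_force: [-0.3, 0.1, 0.7]
position: [562.4, -109.2, 23.2]	contact_force: [-0.1, 0.3, 0.6]
position: [562.5, -109.3, 23.1]	contact_force: [-2.2, -0.2, 1.2]
```

```bash
g(){ grep -E 'pos|cont'|paste - -; }; python3 -m pendant '[0,0.004,0,0,0,0,1,0,0,0,0,0,0,1]'| g;python3 -m pendant '[0,0.003,0,0,0,0,1,0,0,0,0,0,0,1]'| g
```

```text
position: [562.7, -109.2, 23.0]	contact_force: [-5.5, -1.3, 2.0]
position: [562.7, -109.2, 22.9]	contact_force: [-6.2, -0.6, 2.6]
```

Firm stop felt at 6 N. Retreat and check.

```bash
python3 -m pendant '[0,-0.01,0,0,0,0,1,0,-0.03,0,0,0,0,1,0,-0.1,0,0,0,0,1,0,-0.2,0,0,0,0,1,0,0,0,0,0,0,1]'|tail -4; python3 -m pendant '[0,0,-0.3,0,0,0,1,0,0,-0.4,0,0,0,1,0,0,-0.4,0,0,0,1,0.4,0,0,0,0,0,1,0.4,0,0,0,0,0,1]'>/dev/null; python3 -m pendant '[0.45,0,0,0,0,0,1,0.45,0,0,0,0,0,1,0.45,0,0,0,0,0,1,0.4,0,0,0,0,0,1,0,0,0,0,0,0,1]'|head -2
python3 - <<'E'
from h import *
im=get_image("top")
for t,z in(("tray_end",20),("tray",12),("lipstick",60),("catch",20)):
    print(t,[(np.round(d['location']).tolist(),px2w(im,d['location'],z)[0].round().tolist(),round(d['score'],2)) for d in look_for(t,"top")])
# brown mask -> tray pixels near home
f=im['frame'].astype(float); h=cv2.cvtColor(im['frame'],cv2.COLOR_RGB2HSV)
sub=h[165:215,290:400]; m=((sub[...,0]<13)&(sub[...,1]>110)).astype(np.uint8)
n,l,s,c=cv2.connectedComponentsWithStats(m)
k=1+np.argmax(s[1:,4]); ys,xs=np.where(l==k); P=px2w(im,np.c_[xs+290,ys+165],22)[:,:2]
mu=P.mean(0); w,v=np.linalg.eigh(np.cov((P-mu).T)); ax=v[:,1]*np.sign(-v[1,1]); pr=(P-mu)@ax
print('n',len(P),'yaw',np.arctan2(ax[1],ax[0]),'swing',-.0214-np.pi/2-np.arctan2(ax[1],ax[0]),'ends',mu+ax*pr.min(),mu+ax*pr.max())
E
```

```text
tool_rot: [-0.001, 0.673, 0.74, -0.0]
contact_force: [-0.5, -0.0, -1.6]
opening: -0.0
gripper_force: 0.0
clock: 23.32
position: [494.0, 194.7, 155.4]
tray_end [([422.0, 291.0], [301.0, -245.0, 20.0], 0.83), ([345.0, 186.0], [585.0, -56.0, 20.0], 0.71)]
tray [([419.0, 294.0], [294.0, -239.0, 12.0], 0.88), ([341.0, 181.0], [601.0, -46.0, 12.0], 0.64)]
lipstick [([266.0, 189.0], [572.0, 157.0, 60.0], 0.53), ([343.0, 242.0], [427.0, -43.0, 60.0], 0.5), ([331.0, 183.0], [583.0, -16.0, 60.0], 0.43)]
catch []
n 36 yaw -1.4975323989039986 swing -0.09466392789089806 ends [598.88222588 -92.53328836] [ 601.32570116 -125.82527683]
```

Run:
```python
from h import *
im=get_image("top"); h=cv2.cvtColor(im['frame'],cv2.COLOR_RGB2HSV)
sub=h[165:215,290:400]; m=((sub[...,0]<14)&(sub[...,1]>60)).astype(np.uint8)
for r in range(0,38): print(''.join('#' if v else ('o' if (14<=hh<26 and ss>90) else '.') for v,hh,ss in zip(m[r],sub[r,:,0],sub[r,:,1])))
n,l,s,c=cv2.connectedComponentsWithStats(m); k=1+np.argmax(s[1:,4]); ys,xs=np.where(l==k)
P=px2w(im,np.c_[xs+290,ys+165],20)[:,:2]; mu=P.mean(0); w,v=np.linalg.eigh(np.cov((P-mu).T)); ax=v[:,1]*np.sign(-v[1,1]); pr=(P-mu)@ax
print(len(P),'swing',-.0214-np.pi/2-np.arctan2(ax[1],ax[0]),'ends',mu+ax*pr.min(),mu+ax*pr.max())
print(w2px(im,[[587.5,61.5,20],[587.5+17-5,-153,20]])-[290,165])
```

```text
..............................................................................................................
..............................................................................................................
..............................................................................................................
..............................................................................................................
..............................................................................................................
..............................................................................................................
.....................................................................................................ooooooooo
..........................................................................#.#o##o.......oooooooooooooooooooooo
...........................................................#..o#o################o.....ooooooooooooooooooooooo
...................................................oo...oo#####################o##.....oooooooooooooo
[... 2566 characters left out ...]
...........................................................................................................
..............................................................................................................
..............................................................................................................
..............................................................................................................
..............................................................................................................
934 swing -0.09951184379745381 ends [584.76959084  70.87968178] [ 602.87287271 -160.40980247]
[[12.3767192  20.91778917]
 [89.69888535 15.41446643]]
```

The knob rests against the stop past the roller, the heel is in the socket and the lipstick is upright, so I'm handing in.

```bash
python3 -c "
from plant import *
print(finish_job())"
```

```text
the job is handed in; nothing more can be done
None
```

The job is handed in: the heel went into the socket with the tray still swung out, the tray then swung past the roller to its stop (about 6 N felt), and it was let go with the lipstick standing; the interface returned no verdict, and I confirmed the final position only from the top camera and the felt forces, with the catch travel not measured.

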